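# Clamp the read-out module in its dock

## Robot

A 6-joint arm with a two-finger parallel gripper is mounted at the origin on the work surface. World frame = base frame: x ahead of the robot, y to its left, z up, the work surface at z = 0. Lengths are in m, angles in degrees, forces in N, time in s.
With the tool pointing down it reaches from about 0.35 to 0.725 m from the base axis. Payload 4.3 kg.
Tool frame: the origin (TCP) lies at the very end of the fingers, on their centre line; the grasp point (between the pads) lies 19 mm behind it; z points along the fingers, y is the direction in which the jaws open and shut (so a half turn about z gives the same grasp; the last joint's range is limited). The gripper opens to 85 mm and grips with 20 to 120 N. Pads are 22 mm wide; open, the fingers measure 114 mm over their backs; the gripper's body (76 mm by 85 mm) begins 54 mm behind the grasp point. The pads swing forward as they close: fully open they stand 13 mm farther back than shut.
Start: joints at [62.894, 21.618, 4.641, 73.018, 0, 83.68], TCP at [0.204, 0.538, 0.231] pointing down, gripper open.
Joint ranges: [-156.06, 156.06], [-48.1, 94.91], [-58.44, 69.94], [-101.28, 121.22], [-78.64, 73.56], [-180, 180]. Speed limits (degrees/s): [147.25, 147.25, 180, 180, 180, 180].

## Interface

Orientations are given as [roll, pitch, yaw] about the fixed x, y, z axes, in that order (R = Rz(yaw) Ry(pitch) Rx(roll)).
In Python, from bench import ctrl, get_image gives the robot as it stands.
- The arm moves only by the tool drive_tool, never from a script. Its argument "steps" is a list of rows, each an object of numbers: "x", "y", "z": the shift along the tool's x, y, z as a fraction of full scale; "yaw": the turn about the tool's z as a fraction of full scale; "jaw": the gripper command: -1 is shut, 1 is fully open, values between are in proportion. In form: [{"x": .., "y": .., "z": .., "yaw": .., "jaw": ..}, ...]. A call has 1 to 20 rows; each row shifts and turns the commanded pose from where the row before left it, along the tool's axes as they then stand; what a row does not reach is not made up. Full scale, the value 1, is 0.04 m for a shift and 6 degrees for a turn. A row lasts 1/10 s, in which the tool goes at most 50 mm and 8.59 degrees, less where a joint would pass 70% of its speed; a pose out of reach is approached as far as the arm can. A call with a number of a shift or a turn outside -1 to 1 is refused whole. A call with a gripper value outside its range is refused whole. The fingers move at their own pace and stop on an object; "newtons" is the grip in N (left out, the last holds). Time passes only in rows, so rows that do not move let the fingers close. It gives the time, the measured TCP pose, the force and the opening at its end, in the units of the state.
- ctrl.get_obs(): the state, without advancing time (a new reading comes with each control period).
- get_image(name): name is "side" or "top" or "wrist"; returns a dict with "pixels" (420x560x3 uint8, red, green, blue), "depth" (420x560 float32, m along the optical axis (not along the pixel's ray), 0 where there is no reading), "camera_matrix" (3x3 intrinsics, pixels), "rvec" (rotation vector, rad) and "tvec" (3), from world to camera coordinates, as OpenCV has them. Camera axes: x right, y down, z forward; pixel columns grow to the right and rows downward; lengths in m; the calibration is good to about 2 mm. A picture is of the moment at which its call begins.
- ctrl.job_done(): hands the job in, once; it reports no verdict.
The state is a dict: "t": time; "joints": joint angles; "joint_vel": joint speeds; "tau": joint torques, N m; "eef_pos": TCP position; "ee_rot": TCP orientation; "contact_force": force on the tool from outside, world axes, zero at the start; "ft_torque": the same for the moment, N m; "finger_gap": finger opening in m.
Only numpy, scipy, OpenCV 4.12 (cv2) and the standard library are available. Lean on these libraries where they do the work, as an engineer would, in place of code of your own. Each camera call takes 0.05 s, during which the arm holds its last target.

## Task

One of the two blue docks on the bench has a read-out module in it; screw that dock's upright orange lever bolt in (clockwise seen from above) until it is snug, then fold its lever down flat so that it lies over the green mark. Leave the empty dock's lever bolt as it is.

Things in the scene. Friction and masses are not known exactly. Their poses are not given: they have to be found in the camera images.
- module_dock: fixed blue plate 180 x 130 mm, holding a silver tray with green circuit board. Origin on the bench under the bolt axis; x from bolt to module, z up. Spans x -55..125, y -65..65 mm, all under 43 mm high bar the bolt. Lever's level hinge pin crosses the bolt axis, 60 mm up when snug. Green mark at x -55..-33, y 0: the closed lever lies over it. Yaw within 0.35 of world's
- module_bolt (a joint): turn of the orange-levered bolt, rad, growing clockwise seen from above: 0 loose, 1.40 snug (hard stop). Starts at 0.1 to 0.5, so one grasp does it; sinks 1.6 mm per rad; friction 0.15 N m, stays where left. The lever turns with it: at 1.40 it folds towards the dock's -x; at value v that direction is (1.40 - v) rad counterclockwise of the dock's -x
- module_lever (a joint): fold of the orange lever about the pin, rad: 0 upright, 1.57 flat (hard stop). Starts at 0 to 0.2; friction 0.12 N m, stays where left. A straight bar reaching 78 mm from the pin, 14 mm thick along the pin, 16 mm in the folding direction, centred on the pin; the lowest 15 mm sit in steel cheeks 26 mm wide: grip across the 14 mm, 40 to 65 mm from the pin
- spare_lever_tip (a point): tip, 78 mm from its pin, of the like orange lever on the like but empty dock: a bystander to leave alone, leaning 0.35 to 0.6 rad from upright

How it is judged (in metres and radians):
On the way:
1. the module dock's bolt is screwed in snug while its lever is still up (folded less than 0.6 rad) (value of joint module_bolt above 1.22 rad and value of joint module_lever below 0.6 rad), for 0.2 s.
At the end, for the whole second after the job is handed in: The module dock's bolt is within 10 degrees of its snug stop (above 1.22 of 1.40 rad), its lever is folded to within 10 degrees of flat (above 1.39 of 1.57 rad), both are at rest, and the empty dock's lever tip is within 15 mm of where it started (value of joint module_bolt above 1.22 rad and value of joint module_lever above 1.39 rad and velocity of joint each of module_lever, module_bolt below 0.05 rad/s and distance of spare_lever_tip from where it was at the start of the episode below 0.015 m); the robot touches nothing.
It fails at once if the empty dock's lever bolt is turned or folded (its tip moves more than 15 mm) (distance of spare_lever_tip from where it was at the start of the episode above 0.015 m).
It also fails if it takes over 48 s, if anything falls off the work surface, if the arm or the gripper's body presses on something with over 40 N, if the wrist force passes 120 N, or if a joint passes its speed limit or range.

## Working session

There is one attempt and no reset: what is moved stays moved. The work goes in short steps, Python scripts to look and compute and a tool call to move; the robot and the scene stay as the last step left them, time stands still between calls to the robot, and variables do not carry over. Pictures are saved under pics/ and viewed, and the job is handed in when it is done.

Besides the shell and the picture viewer there is one more tool, called after "Call:" by a JSON object that holds its "fn" and its "kwargs", one argument or row to a line. drive_tool: Moves the arm, as the interface text tells. Its arguments: {"type":"object","properties":{"steps":{"type":"array"},"newtons":{"type":"number"}},"required":["steps"]}

```bash
mkdir -p pics; cat > h.py <<'E'
import numpy as np, cv2, pickle
from bench import ctrl, get_image
def grab(n,tag):
    d=get_image(n); pickle.dump(d,open(f'pics/{tag}.pkl','wb'))
    cv2.imwrite(f'pics/{tag}.png',d['pixels'][:,:,::-1]); return d
def load(tag): return pickle.load(open(f'pics/{tag}.pkl','rb'))
def pts(d,mask):
    v,u=np.nonzero(mask&(d['depth']>0)); z=d['depth'][v,u]; K=d['camera_matrix']
    c=np.stack([(u-K[0,2])/K[0,0]*z,(v-K[1,2])/K[1,1]*z,z],1)
    R=cv2.Rodrigues(np.array(d['rvec'],float))[0]
    return (c-np.ravel(d['tvec']))@R, np.stack([u,v],1)
E
python3 - <<'E'
from h import *
print(ctrl.get_obs())
for n in('top','side','wrist'):
    d=grab(n,n+'0'); print(n,d['depth'].min(),d['depth'].max())
E
```

```text
{'t': 0.0, 'joints': array([6.28942773e+01, 2.16628862e+01, 4.56196177e+00, 7.30171417e+01,
       1.01460033e-03, 8.36805775e+01]), 'joint_vel': array([ 0.06220654, -0.06848482,  0.03870928, -0.06007076, -0.04578553,
        0.11782155]), 'tau': array([ 2.87067218e-03, -4.63601017e+01,  2.69878954e+01,  2.05256831e-02,
        1.53713913e-04,  1.12422131e-05]), 'eef_pos': array([0.20374432, 0.5369927 , 0.23034444]), 'ee_rot': array([-1.79882763e+02, -1.40041032e-02,  1.59213684e+02]), 'contact_force': array([ 0.14670097, -0.39695243,  0.29938926]), 'ft_torque': array([-0.04671018,  0.00348276,  0.00141513]), 'finger_gap': 0.08538293238059727}
top 0.0 1.5845549
side 0.0 3.015182
wrist 0.0 1.128432
```

View pics/top0.png

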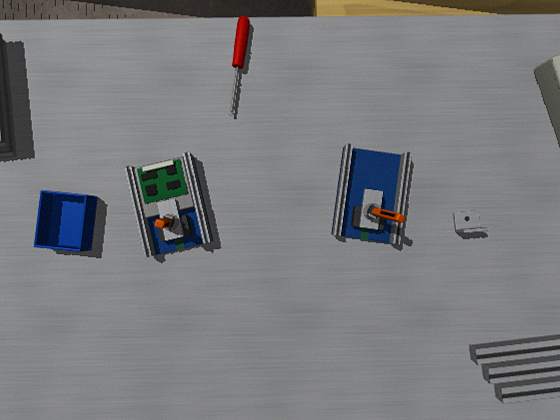

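View pics/side0.png

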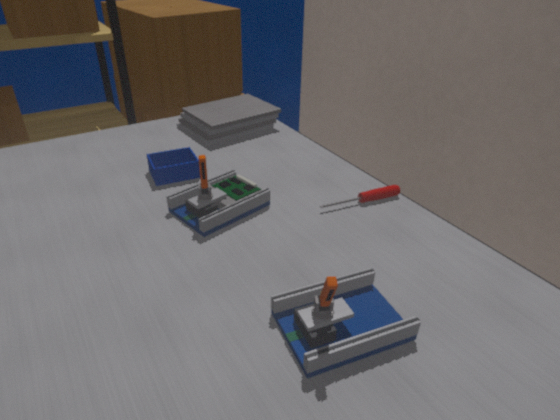

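View pics/wrist0.png

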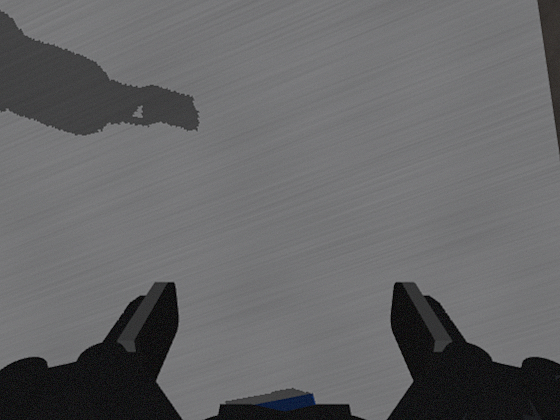

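The top view shows the module (green board) in the left dock, lever near pixel (165,223). The right dock is empty, with its lever near (385,214). Next I'll measure both.

```bash
python3 - <<'E'
from h import *
for n in('top0','side0'):
    d=load(n); hsv=cv2.cvtColor(d['pixels'],cv2.COLOR_RGB2HSV); H,S,V=[hsv[:,:,i].astype(int) for i in range(3)]
    om=((H>4)&(H<18)&(S>180)&(V>80)).astype(np.uint8)
    k,lab,st,c=cv2.connectedComponentsWithStats(om)
    for i in range(1,k):
        if st[i,4]<15: continue
        P,uv=pts(d,lab==i)
        if not len(P): continue
        print(n,'orange',st[i],P.mean(0).round(4),P.min(0).round(4),P.max(0).round(4))
        if P[:,2].max()>.05:
            for a in np.arange(.03,.16,.01):
                q=P[(P[:,2]>=a)&(P[:,2]<a+.01)]
                if len(q): print('   z',a.round(2),len(q),q.mean(0).round(4))
    gm=((H>45)&(H<80)&(S>120)&(V>40)).astype(np.uint8)
    k,lab,st,c=cv2.connectedComponentsWithStats(gm)
    for i in range(1,k):
        if st[i,4]<15: continue
        P,uv=pts(d,lab==i); print(n,'green',st[i],np.median(P,0).round(4))
    bm=((H>100)&(H<125)&(S>150)&(V>40)).astype(np.uint8)
    k,lab,st,c=cv2.connectedComponentsWithStats(bm)
    for i in range(1,k):
        if st[i,4]<40: continue
        P,uv=pts(d,lab==i); print(n,'blue',st[i],np.median(P,0).round(4))
    # silver rails: height 25-45mm
d=load('top0'); P,uv=pts(d,d['depth']>0)
x0=uv[:,0]; 
for lo,hi in((110,225),(325,420)):
    s=(x0>lo)&(x0<hi)&(uv[:,1]>135)&(uv[:,1]<260)&(P[:,2]>.006)&(P[:,2]<.05)
    r=cv2.minAreaRect(P[s,:2].astype(np.float32)*1000); print(r, cv2.boxPoints(r).round(1).tolist())
v=[d['pixels'][130:270,110:230],]
cv2.imwrite('pics/z1.png',cv2.resize(v[0][:,:,::-1],None,fx=4,fy=4,interpolation=cv2.INTER_CUBIC))
s=load('side0')['pixels'][140:240,150:290]
cv2.imwrite('pics/z2.png',cv2.resize(s[:,:,::-1],None,fx=5,fy=5,interpolation=cv2.INTER_CUBIC))
E
```

```text
top0 orange [372 207  33  16 205] [ 0.538  -0.1957  0.1122] [ 0.5246 -0.2171  0.0737] [ 0.5529 -0.1762  0.1398]
   z 0.07 15 [ 0.5466 -0.1799  0.0764]
   z 0.08 28 [ 0.5447 -0.1824  0.0848]
   z 0.09 24 [ 0.5415 -0.1867  0.0944]
   z 0.1 21 [ 0.5402 -0.1912  0.105 ]
   z 0.11 22 [ 0.5381 -0.1955  0.1154]
   z 0.12 24 [ 0.5338 -0.2014  0.1256]
   z 0.13 69 [ 0.5329 -0.2071  0.1337]
top0 orange [155 218  12  11  77] [0.5292 0.1979 0.1355] [0.5195 0.1894 0.0332] [0.5376 0.2318 0.1429]
   z 0.03 2 [0.5205 0.2285 0.0346]
   z 0.1 2 [0.5367 0.1978 0.1047]
   z 0.11 1 [0.5356 0.1948 0.1151]
   z 0.12 1 [0.5356 0.195  0.1207]
   z 0.13 36 [0.5281 0.1958 0.1386]
   z 0.14 35 [0.53   0.1984 0.1409]
top0 green [137 159  51  44 945] [0.6056 0.2206 0.0362]
top0 green [361 231   8   8  49] [ 0.4995 -0.1736  0.0145]
top0 green [176 243   8   6  33] [0.483  0.1944 0.0145]
top0 blue [ 342  148   59   90 2578] [ 0.612  -0.1873  0.0131]
top0 blue [  34  190   63   62 3048] [0.5359 0.4242 0.0081]
top0 blue [179 208  23  40 391] [0.5122 0.1697 0.013 ]
top0 blue [148 217  29  38 379] [0.4894 0.238  0.013 
[... 778 characters left out ...]
1.8068 -0.0723]
side0 blue [169 148  29  20  98] [0.5612 0.3728 0.0422]
side0 blue [343 295  56  40 870] [ 0.6197 -0.2021  0.0109]
side0 blue [295 342   9  16  56] [ 0.4956 -0.1998  0.0109]
((586.7090454101562, 208.11383056640625), (236.59799194335938, 155.82113647460938), 8.531624794006348) [[458.20001220703125, 267.6000061035156], [481.29998779296875, 113.5], [715.2999877929688, 148.60000610351562], [692.0999755859375, 302.70001220703125]]
((598.00146484375, -181.83200073242188), (145.85525512695312, 211.3219451904297), 81.45909881591797) [[482.70001220703125, -238.3000030517578], [691.7000122070312, -269.6000061035156], [713.2999877929688, -125.4000015258789], [504.29998779296875, -94.0]]
```

View pics/z1.png

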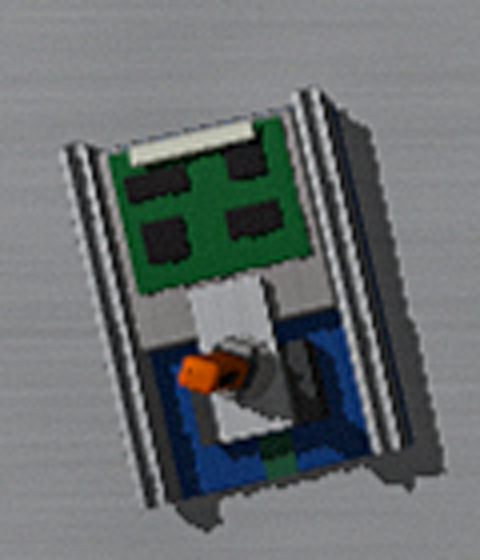

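View pics/z2.png

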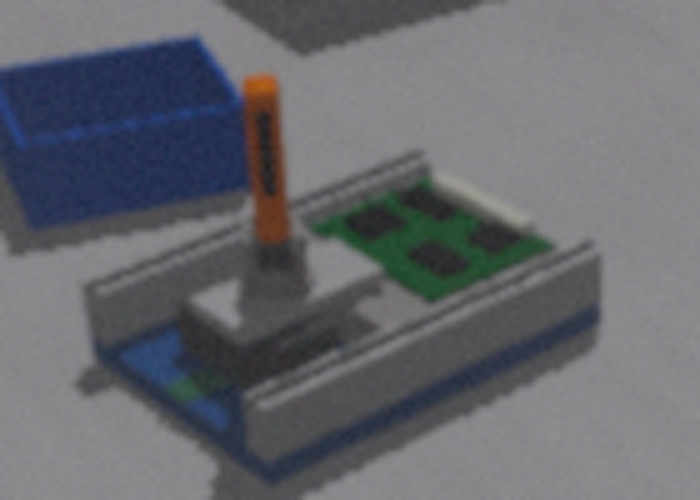

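```bash
python3 - <<'E'
from h import *
d=load('top0'); P,uv=pts(d,d['depth']>0)
s=(P[:,2]>.038)&(P[:,2]<.048)&(uv[:,0]>110)&(uv[:,0]<225)&(uv[:,1]>135)&(uv[:,1]<265)
m=np.zeros((420,560),np.uint8); m[uv[s,1],uv[s,0]]=1
k,lab,st,c=cv2.connectedComponentsWithStats(m)
for i in range(1,k):
    if st[i,4]<40: continue
    Q,_=pts(d,lab==i); l=cv2.fitLine(Q[:,:2].astype(np.float32),cv2.DIST_HUBER,0,.01,.01).ravel()
    t=(Q[:,:2]-l[2:])@l[:2]
    print(st[i],l.round(4),np.degrees(np.arctan2(l[1],l[0])),Q.mean(0).round(4),(l[2:]+l[:2]*np.percentile(t,1)).round(4),(l[2:]+l[:2]*np.percentile(t,99)).round(4))
# heights near bolt
for z0,z1 in((.03,.044),(.044,.056),(.056,.066),(.066,.08),(.08,.13),(.13,.16)):
    s=(P[:,2]>z0)&(P[:,2]<z1)&(abs(P[:,0]-.53)<.05)&(abs(P[:,1]-.2)<.04)
    if s.any(): print(z0,s.sum(),P[s].mean(0).round(4),P[s].min(0).round(3),P[s].max(0).round(3))
s=(P[:,2]>.13)&(P[:,2]<.16)&(abs(P[:,0]-.53)<.05)&(abs(P[:,1]-.2)<.04)
r=cv2.minAreaRect(P[s,:2].astype(np.float32)*1000);print(r,cv2.boxPoints(r))
R=cv2.Rodrigues(np.array(d['rvec'],float))[0]; print('cam',-R.T@np.ravel(d['tvec']))
E
```

```text
[183 152  27  91 573] [0.9758 0.2185 0.5848 0.1572] 12.622391 [0.5785 0.1559 0.0399] [0.4933 0.1367] [0.6643 0.175 ]
[140 160  38  20 306] [ 0.361  -0.9326  0.6317  0.2345] -68.839 [0.634  0.2293 0.0411] [0.6212 0.2618] [0.6453 0.1994]
[125 166  27  91 569] [0.9757 0.2193 0.5535 0.2686] 12.667007 [0.5535 0.2686 0.0398] [0.4673 0.2493] [0.6392 0.2879]
[164 178  17  11  88] [ 0.2981 -0.9545  0.6059  0.1967] -72.65745 [0.6051 0.2008 0.0395] [0.6002 0.2151] [0.6085 0.1885]
[145 182  13  16 105] [ 0.7889 -0.6146  0.595   0.2439] -37.92178 [0.595  0.2439 0.0394] [0.5825 0.2537] [0.6063 0.2351]
[157 198  27  42 536] [0.9721 0.2345 0.5387 0.2045] 13.563278 [0.5387 0.2045 0.0431] [0.5016 0.1956] [0.5733 0.2129]
0.03 946 [0.5453 0.2    0.0379] [0.496 0.16  0.03 ] [0.58  0.24  0.044]
0.044 189 [0.5368 0.2028 0.0462] [0.498 0.183 0.044] [0.575 0.226 0.056]
0.056 21 [0.5318 0.1989 0.0617] [0.518 0.193 0.057] [0.546 0.212 0.066]
0.066 62 [0.5342 0.2006 0.0701] [0.518 0.193 0.066] [0.546 0.212 0.079]
0.08 49 [0.5311 0.1946 0.1065] [0.522 0.19  0.081] [0.538 0.201 0.13 ]
0.13 85 [0.5293 0.1965 0.1391] [0.522 0.189 0.131] [0.537 0.205 0.143]
((528.8783569335938, 197.18502807617188), (15.371665954589844, 14.104938507080078), 70.38806915283203) [[519.65533 192.31221]
 [532.94196 187.57793]
 [538.1014  202.05785]
 [524.81476 206.79213]]
cam [0.52542271 0.00119268 0.79573878]
```

Call:
{"fn": "drive_tool", "kwargs": {
  "steps": [
    {"x": -0.758,"y": -0.362,"jaw": 1},
    {"x": -0.758,"y": -0.362,"jaw": 1},
    {"x": -0.758,"y": -0.362,"jaw": 1},
    {"x": -0.758,"y": -0.362,"jaw": 1},
    {"x": -0.758,"y": -0.362,"jaw": 1},
    {"x": -0.758,"y": -0.362,"jaw": 1},
    {"x": -0.758,"y": -0.362,"jaw": 1},
    {"x": -0.758,"y": -0.362,"jaw": 1},
    {"x": -0.758,"y": -0.362,"jaw": 1},
    {"x": -0.758,"y": -0.362,"jaw": 1},
    {"x": -0.758,"y": -0.362,"jaw": 1},
    {"x": -0.758,"y": -0.362,"jaw": 1},
    {"x": -0.758,"y": -0.362,"jaw": 1},
    {"x": -0.758,"y": -0.362,"jaw": 1},
    {"jaw": 1}
  ]
}}

```text
$.steps[0]: bad value
```

Call:
{"fn": "drive_tool", "kwargs": {
  "steps": [
    {"yaw": -0.95,"jaw": 1},
    {"yaw": -0.95,"jaw": 1},
    {"yaw": -0.95,"jaw": 1},
    {"yaw": -0.95,"jaw": 1},
    {"yaw": -0.95,"jaw": 1},
    {"yaw": -0.95,"jaw": 1},
    {"yaw": -0.95,"jaw": 1},
    {"yaw": -0.95,"jaw": 1},
    {"yaw": -0.95,"jaw": 1},
    {"yaw": -0.95,"jaw": 1},
    {"yaw": -0.95,"jaw": 1},
    {"yaw": -0.95,"jaw": 1},
    {"yaw": -0.95,"jaw": 1},
    {"yaw": -0.95,"jaw": 1},
    {"yaw": -0.95,"jaw": 1},
    {"yaw": -0.95,"jaw": 1},
    {"jaw": 1},
    {"jaw": 1}
  ]
}}

```text
$.steps[0]: bad value
```

```bash
python3 - <<'E'
from h import *
print(ctrl.get_obs())
for n in('side','wrist'): grab(n,n+'1')
E
```

```text
{'t': 0.15, 'joints': array([ 6.28925369e+01,  2.16512429e+01,  4.58070736e+00,  7.30154208e+01,
       -3.52849768e-05,  8.36787217e+01]), 'joint_vel': array([-0.02481512, -0.17336461,  0.0979212 , -0.03649303,  0.02212273,
        0.09927356]), 'tau': array([ 7.08808220e-04, -4.64031601e+01,  2.70171958e+01,  1.38846715e-02,
       -4.75613695e-05,  6.93571408e-06]), 'eef_pos': array([0.20384786, 0.53714441, 0.23058713]), 'ee_rot': array([-1.79914562e+02, -9.42901724e-03,  1.59213808e+02]), 'contact_force': array([-0.26219492,  0.08039914, -0.54220939]), 'ft_torque': array([-0.00279066,  0.030897  ,  0.07631528]), 'finger_gap': 0.08565021826074043}
```

View pics/wrist1.png

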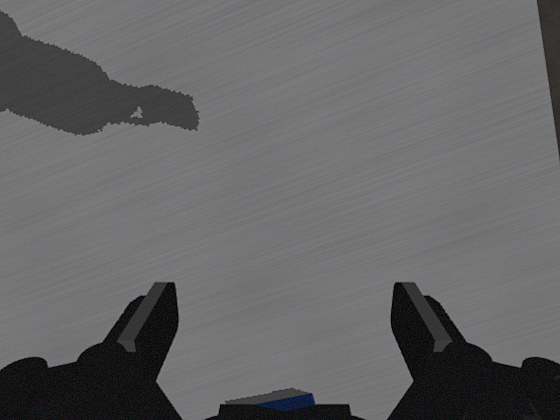

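View pics/side1.png

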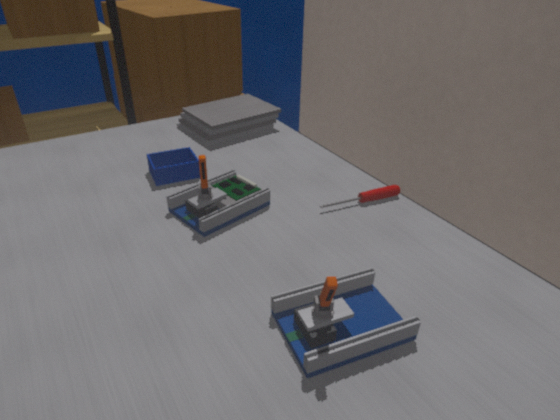

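Both calls were refused and nothing moved, so the pictures are unchanged. The rows probably need every field, so I'll write them all out.

Call:
{"fn": "drive_tool", "kwargs": {
  "steps": [
    {"x": -0.758,"y": -0.362,"z": 0,"yaw": 0,"jaw": 1},
    {"x": -0.758,"y": -0.362,"z": 0,"yaw": 0,"jaw": 1},
    {"x": -0.758,"y": -0.362,"z": 0,"yaw": 0,"jaw": 1},
    {"x": -0.758,"y": -0.362,"z": 0,"yaw": 0,"jaw": 1},
    {"x": -0.758,"y": -0.362,"z": 0,"yaw": 0,"jaw": 1},
    {"x": -0.758,"y": -0.362,"z": 0,"yaw": 0,"jaw": 1},
    {"x": -0.758,"y": -0.362,"z": 0,"yaw": 0,"jaw": 1},
    {"x": -0.758,"y": -0.362,"z": 0,"yaw": 0,"jaw": 1},
    {"x": -0.758,"y": -0.362,"z": 0,"yaw": 0,"jaw": 1},
    {"x": -0.758,"y": -0.362,"z": 0,"yaw": 0,"jaw": 1},
    {"x": -0.758,"y": -0.362,"z": 0,"yaw": 0,"jaw": 1},
    {"x": -0.758,"y": -0.362,"z": 0,"yaw": 0,"jaw": 1},
    {"x": -0.758,"y": -0.362,"z": 0,"yaw": 0,"jaw": 1},
    {"x": -0.758,"y": -0.362,"z": 0,"yaw": 0,"jaw": 1},
    {"x": 0,"y": 0,"z": 0,"yaw": 0,"jaw": 1}
  ]
}}

```text
t: 1.75
eef_pos: [0.5315, 0.1946, 0.2309]
ee_rot: [-180.0, 0.1, 158.9]
contact_force: [-0.6, 0.9, -0.1]
finger_gap: 0.0854
```

Call:
{"fn": "drive_tool", "kwargs": {
  "steps": [
    {"x": 0,"y": 0,"z": 0,"yaw": -0.95,"jaw": 1},
    {"x": 0,"y": 0,"z": 0,"yaw": -0.95,"jaw": 1},
    {"x": 0,"y": 0,"z": 0,"yaw": -0.95,"jaw": 1},
    {"x": 0,"y": 0,"z": 0,"yaw": -0.95,"jaw": 1},
    {"x": 0,"y": 0,"z": 0,"yaw": -0.95,"jaw": 1},
    {"x": 0,"y": 0,"z": 0,"yaw": -0.95,"jaw": 1},
    {"x": 0,"y": 0,"z": 0,"yaw": -0.95,"jaw": 1},
    {"x": 0,"y": 0,"z": 0,"yaw": -0.95,"jaw": 1},
    {"x": 0,"y": 0,"z": 0,"yaw": -0.95,"jaw": 1},
    {"x": 0,"y": 0,"z": 0,"yaw": -0.95,"jaw": 1},
    {"x": 0,"y": 0,"z": 0,"yaw": -0.95,"jaw": 1},
    {"x": 0,"y": 0,"z": 0,"yaw": -0.95,"jaw": 1},
    {"x": 0,"y": 0,"z": 0,"yaw": -0.95,"jaw": 1},
    {"x": 0,"y": 0,"z": 0,"yaw": -0.95,"jaw": 1},
    {"x": 0,"y": 0,"z": 0,"yaw": -0.95,"jaw": 1},
    {"x": 0,"y": 0,"z": 0,"yaw": -0.95,"jaw": 1},
    {"x": 0,"y": 0,"z": 0,"yaw": 0,"jaw": 1},
    {"x": 0,"y": 0,"z": 0,"yaw": 0,"jaw": 1}
  ]
}}

```text
t: 3.55
eef_pos: [0.5286, 0.1978, 0.2313]
ee_rot: [180.0, 0.0, -109.7]
contact_force: [0.5, 0.4, 0.1]
finger_gap: 0.0857
```

```bash
python3 - <<'E'
from h import *
o=ctrl.get_obs();print(o['eef_pos'],o['ee_rot'],o['joints'])
for n in('side','wrist','top'): grab(n,n+'2')
E
```

```text
[0.52855717 0.19782641 0.23126694] [ 1.79982510e+02  2.04479865e-03 -1.09669927e+02] [ 1.40734304e+01  2.03668224e+01  2.80576669e+00  7.24523521e+01
  1.14156484e-02 -5.62566442e+01]
```

View pics/wrist2.png

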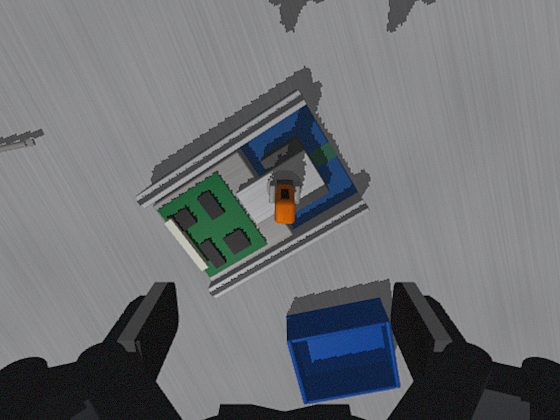

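View pics/side2.png

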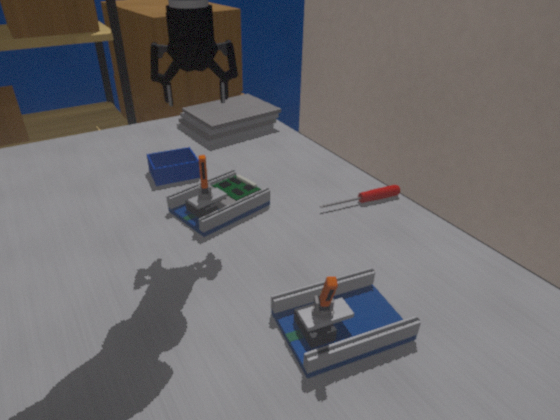

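The wrist view shows the lever at (285,203), upright in the image and centred between the fingers (about u=284), so the yaw looks right. I'll refine it from the wrist depth.

```bash
python3 - <<'E'
from h import *
d=load('wrist2'); hsv=cv2.cvtColor(d['pixels'],cv2.COLOR_RGB2HSV); H,S,V=[hsv[:,:,i].astype(int) for i in range(3)]
P,uv=pts(d,(H>3)&(H<20)&(S>150)&(V>60))
s=(abs(P[:,0]-.53)<.04)&(abs(P[:,1]-.2)<.04)
P=P[s];uv=uv[s]
for a in np.arange(.05,.15,.01):
    q=P[(P[:,2]>=a)&(P[:,2]<a+.01)]
    if len(q): print(a.round(2),len(q),q.mean(0).round(4),q.min(0).round(4),q.max(0).round(4))
q=P[P[:,2]>.134]; r=cv2.minAreaRect(q[:,:2].astype(np.float32)*1000); print('top',r)
q=P[P[:,2]<.132]; l=cv2.fitLine(q[:,:2].astype(np.float32),cv2.DIST_HUBER,0,.01,.01).ravel();print('faceline',l, np.degrees(np.arctan2(l[1],l[0])))
# vertical side face horizontal edges
r=cv2.minAreaRect(uv.astype(np.float32));print(r)
# dock origin from wrist rails
A,w=pts(d,d['depth']>0)
s=(A[:,2]>.036)&(A[:,2]<.0445)&(abs(A[:,0]-.57)<.13)&(abs(A[:,1]-.21)<.1)
m=np.zeros((420,560),np.uint8); m[w[s,1],w[s,0]]=1
k,lab,st,c=cv2.connectedComponentsWithStats(m)
for i in range(1,k):
    if st[i,4]<300: continue
    Q,_=pts(d,lab==i); l=cv2.fitLine(Q[:,:2].astype(np.float32),cv2.DIST_HUBER,0,.01,.01).ravel(); t=(Q[:,:2]-l[2:])@l[:2]
    print(st[i],np.degrees(np.arctan2(l[1],l[0])),(l[2:]+l[:2]*np.percentile(t,1)).round(4),(l[2:]+l[:2]*np.percentile(t,99)).round(4))
E
```

```text
0.06 10 [0.5322 0.2002 0.0687] [0.5245 0.1969 0.067 ] [0.5411 0.2089 0.0699]
0.07 34 [0.5287 0.1981 0.0749] [0.523  0.1962 0.0701] [0.5351 0.2009 0.0799]
0.08 31 [0.5287 0.197  0.085 ] [0.5229 0.1951 0.0801] [0.5355 0.1997 0.09  ]
0.09 20 [0.5285 0.1961 0.0957] [0.5222 0.1943 0.0901] [0.5348 0.1996 0.0997]
0.1 20 [0.5276 0.1952 0.1051] [0.5218 0.1931 0.1003] [0.534  0.1976 0.1097]
0.11 27 [0.5271 0.1941 0.115 ] [0.5217 0.1918 0.1101] [0.5337 0.1967 0.1197]
0.12 34 [0.5274 0.1928 0.1263] [0.5215 0.191  0.121 ] [0.5339 0.1961 0.1299]
0.13 452 [0.5286 0.1979 0.1377] [0.5209 0.1906 0.1303] [0.5367 0.2071 0.1399]
0.14 5 [0.5292 0.2024 0.1402] [0.5249 0.2002 0.14  ] [0.5312 0.2047 0.1404]
top ((528.893798828125, 198.59332275390625), (15.06403923034668, 12.769984245300293), 70.67271423339844)
faceline [ 0.9680061  -0.25092685  0.527566    0.19588062] -14.532364
((284.5, 203.5), (39.0, 19.0), 90.0)
[ 136   90  171  119 3053] 12.622027 [0.4923 0.1385] [0.6643 0.177 ]
[ 236  151   89   74 2101] 12.272393 [0.5008 0.1977] [0.5732 0.2134]
[197 191  28  30 405] -77.52425 [0.6015 0.215 ] [0.607  0.1899]
[ 209  200  161   99 2375] 12.678459 [0.4671 0.2508] [0.6391 0.2895]
[ 165  208   62   63 1306] -75.17848 [0.6251 0.2647] [0.6421 0.2005]
[223 229  29  26 403] -29.375364 [0.5838 0.2505] [0.6048 0.2387]
```

Call:
{"fn": "drive_tool", "kwargs": {
  "steps": [
    {"x": -0.08,"y": 0,"z": 0.68,"yaw": 0,"jaw": 1},
    {"x": 0,"y": 0,"z": 0.68,"yaw": 0,"jaw": 1},
    {"x": 0,"y": 0,"z": 0.68,"yaw": 0,"jaw": 1},
    {"x": 0,"y": 0,"z": 0.68,"yaw": 0,"jaw": 1},
    {"x": 0,"y": 0,"z": 0.68,"yaw": 0,"jaw": 1},
    {"x": 0,"y": 0,"z": 0,"yaw": 0,"jaw": 1},
    {"x": 0,"y": 0,"z": 0,"yaw": 0,"jaw": -1},
    {"x": 0,"y": 0,"z": 0,"yaw": 0,"jaw": -1},
    {"x": 0,"y": 0,"z": 0,"yaw": 0,"jaw": -1},
    {"x": 0,"y": 0,"z": 0,"yaw": 0,"jaw": -1},
    {"x": 0,"y": 0,"z": 0,"yaw": 0,"jaw": -1},
    {"x": 0,"y": 0,"z": 0,"yaw": 0,"jaw": -1},
    {"x": 0,"y": 0,"z": 0,"yaw": 0,"jaw": -1},
    {"x": 0,"y": 0,"z": 0,"yaw": 0,"jaw": -1}
  ],
  "newtons": 60
}}

```text
t: 5.1
eef_pos: [0.5301, 0.2009, 0.0963]
ee_rot: [-180.0, 0.1, -109.6]
contact_force: [-2.3, 1.8, 5.3]
finger_gap: 0.0133
```

```bash
python3 - <<'E'
from h import *
o=ctrl.get_obs();print(o)
for n in('side','wrist'): grab(n,n+'3')
E
```

```text
{'t': 5.1, 'joints': array([ 1.43156470e+01,  2.48907149e+01, -1.10373401e+01,  5.40240180e+01,
        5.21919600e-02, -5.60920548e+01]), 'joint_vel': array([ 0.00667353,  0.0382411 ,  0.07494928,  0.15376498, -0.03072479,
       -0.01766069]), 'tau': array([ -0.6337904 , -43.89285922,  23.95908773,  -0.99695016,
        -0.35648374,  -0.11991289]), 'eef_pos': array([0.53005664, 0.20088457, 0.09634695]), 'ee_rot': array([-1.79989339e+02,  7.00525037e-02, -1.09592270e+02]), 'contact_force': array([-2.25781321,  1.78339761,  5.30348356]), 'ft_torque': array([ 0.10913365,  0.5492894 , -0.12454896]), 'finger_gap': 0.013312556740714354}
```

View pics/wrist3.png

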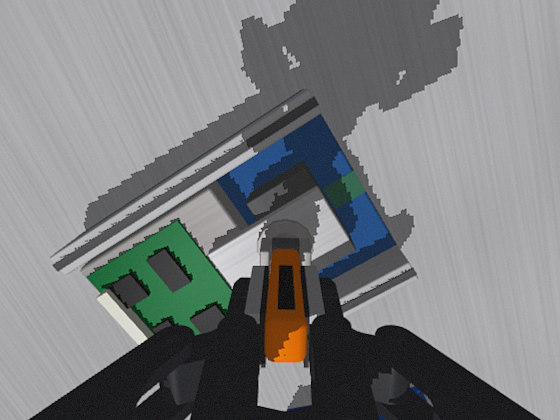

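View pics/side3.png

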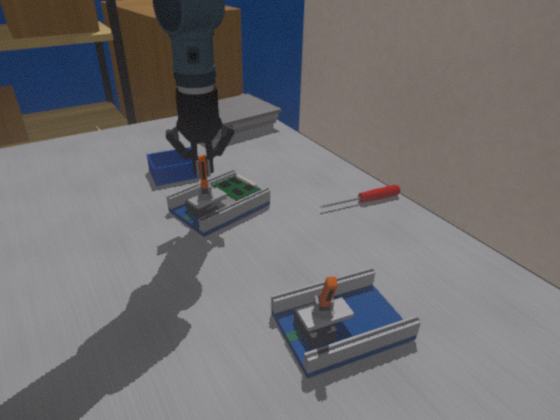

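The jaws hold the lever: gap 13.3 mm, and it sits at (286,300) between the pads. Next I'll bring it upright and turn it clockwise.

Call:
{"fn": "drive_tool", "kwargs": {
  "steps": [
    {"x": -0.065,"y": 0,"z": 0,"yaw": 0,"jaw": -1},
    {"x": -0.065,"y": 0,"z": 0,"yaw": 0,"jaw": -1},
    {"x": 0,"y": 0,"z": 0,"yaw": 0,"jaw": -1},
    {"x": 0,"y": 0,"z": 0.002,"yaw": 0.55,"jaw": -1},
    {"x": 0,"y": 0,"z": 0.002,"yaw": 0.55,"jaw": -1},
    {"x": 0,"y": 0,"z": 0.002,"yaw": 0.55,"jaw": -1},
    {"x": 0,"y": 0,"z": 0.002,"yaw": 0.55,"jaw": -1},
    {"x": 0,"y": 0,"z": 0.002,"yaw": 0.55,"jaw": -1},
    {"x": 0,"y": 0,"z": 0.002,"yaw": 0.55,"jaw": -1},
    {"x": 0,"y": 0,"z": 0.002,"yaw": 0.55,"jaw": -1},
    {"x": 0,"y": 0,"z": 0.002,"yaw": 0.55,"jaw": -1},
    {"x": 0,"y": 0,"z": 0.002,"yaw": 0.55,"jaw": -1},
    {"x": 0,"y": 0,"z": 0.002,"yaw": 0.55,"jaw": -1},
    {"x": 0,"y": 0,"z": 0.002,"yaw": 0.55,"jaw": -1},
    {"x": 0,"y": 0,"z": 0.002,"yaw": 0.55,"jaw": -1},
    {"x": 0,"y": 0,"z": 0.002,"yaw": 0.55,"jaw": -1},
    {"x": 0,"y": 0,"z": 0.002,"yaw": 0.55,"jaw": -1},
    {"x": 0,"y": 0,"z": 0.002,"yaw": 0.55,"jaw": -1},
    {"x": 0,"y": 0,"z": 0,"yaw": 0,"jaw": -1}
  ]
}}

```text
t: 7.1
eef_pos: [0.528, 0.2042, 0.0949]
ee_rot: [180.0, -0.4, -159.1]
contact_force: [-10.4, -3.2, 14.6]
finger_gap: 0.013
```

```bash
python3 - <<'E'
from h import *
o=ctrl.get_obs();print(o['eef_pos'],o['ee_rot'],o['contact_force'],o['ft_torque'],o['finger_gap'])
E
```

```text
[0.52797933 0.20420178 0.09488428] [ 179.99778459   -0.37028146 -159.12624186] [-10.44143809  -3.2200505   14.58636322] [-0.80808564  2.44383375  0.00442253] 0.013033736995057785
```

Call:
{"fn": "drive_tool", "kwargs": {
  "steps": [
    {"x": 0.08,"y": 0,"z": 0,"yaw": 0.4,"jaw": -1},
    {"x": 0,"y": 0,"z": 0.01,"yaw": 0.4,"jaw": -1},
    {"x": 0,"y": 0,"z": 0.01,"yaw": 0.4,"jaw": -1},
    {"x": 0,"y": 0,"z": 0.01,"yaw": 0.4,"jaw": -1},
    {"x": 0,"y": 0,"z": 0,"yaw": 0.2,"jaw": -1},
    {"x": 0,"y": 0,"z": 0,"yaw": 0,"jaw": -1},
    {"x": 0,"y": 0,"z": 0,"yaw": 0,"jaw": -1}
  ]
}}

```text
t: 7.8
eef_pos: [0.5273, 0.2047, 0.0947]
ee_rot: [179.9, -0.1, -169.7]
contact_force: [-7.8, -1.7, 13.1]
finger_gap: 0.0133
```

```bash
python3 - <<'E'
from h import *
o=ctrl.get_obs();print(o['eef_pos'],o['ee_rot'],o['contact_force'],o['ft_torque'],o['finger_gap'])
grab('wrist','wrist4');grab('side','side4')
E
```

```text
[0.52730286 0.20470361 0.09466763] [ 1.79932056e+02 -7.52840206e-02 -1.69722110e+02] [-7.81248153 -1.66381044 13.14373264] [-0.12839175  1.69428846  0.76156668] 0.013251492109124007
```

View pics/wrist4.png

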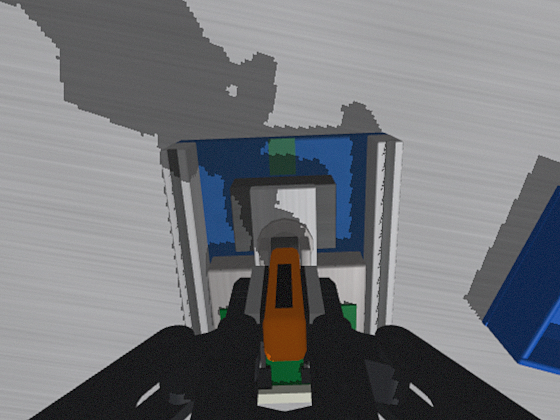

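The yaw moment is 0.76 N m, so the bolt is against its hard stop with the lever upright. I'll ease off and fold gently along the arc at low grip.

Call:
{"fn": "drive_tool", "kwargs": {
  "steps": [
    {"x": 0,"y": 0,"z": 0,"yaw": 0,"jaw": -1},
    {"x": 0.05,"y": 0,"z": 0,"yaw": -0.35,"jaw": -1},
    {"x": 0,"y": 0,"z": 0,"yaw": 0,"jaw": -1},
    {"x": 0.198,"y": 0,"z": 0.031,"yaw": 0,"jaw": -1},
    {"x": 0.191,"y": 0,"z": 0.06,"yaw": 0,"jaw": -1},
    {"x": 0.18,"y": 0,"z": 0.088,"yaw": 0,"jaw": -1},
    {"x": 0.165,"y": 0,"z": 0.114,"yaw": 0,"jaw": -1},
    {"x": 0,"y": 0,"z": 0,"yaw": 0,"jaw": -1}
  ],
  "newtons": 25
}}

```text
t: 8.7
eef_pos: [0.5055, 0.2, 0.0865]
ee_rot: [179.9, 1.0, -167.8]
contact_force: [4.0, 1.9, 14.4]
finger_gap: 0.0135
```

```bash
python3 - <<'E'
from h import *
o=ctrl.get_obs();print(o['eef_pos'],o['ee_rot'],o['contact_force'],o['ft_torque'],o['finger_gap'])
grab('wrist','wrist5');grab('side','side5')
E
```

```text
[0.50554    0.20002872 0.08645486] [ 179.90374317    0.96511145 -167.75904119] [ 4.03808688  1.90666182 14.42906237] [ 0.57697303 -1.18715583  0.06794722] 0.013509337821368256
```

View pics/wrist5.png

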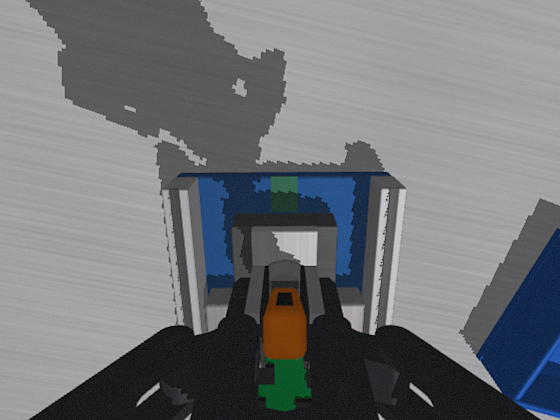

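The lever follows at about 0.53 rad, seen at (286,310) still between the pads. I'll continue the arc.

Call:
{"fn": "drive_tool", "kwargs": {
  "steps": [
    {"x": 0.146,"y": 0,"z": 0.137,"yaw": 0,"jaw": -1},
    {"x": 0.124,"y": 0,"z": 0.158,"yaw": 0,"jaw": -1},
    {"x": 0.099,"y": 0,"z": 0.174,"yaw": 0,"jaw": -1},
    {"x": 0.072,"y": 0,"z": 0.187,"yaw": 0,"jaw": -1},
    {"x": 0.043,"y": 0,"z": 0.196,"yaw": 0,"jaw": -1},
    {"x": 0,"y": 0,"z": 0,"yaw": 0,"jaw": -1}
  ]
}}

```text
t: 9.4
eef_pos: [0.4824, 0.1949, 0.0495]
ee_rot: [179.9, 0.4, -167.8]
contact_force: [0.2, 2.4, 8.6]
finger_gap: 0.0133
```

```bash
python3 - <<'E'
from h import *
o=ctrl.get_obs();print(o['eef_pos'],o['ee_rot'],o['contact_force'],o['ft_torque'],o['finger_gap'])
grab('wrist','wrist6');grab('side','side6')
E
```

```text
[0.48237508 0.19491328 0.04948413] [ 179.91929758    0.42147726 -167.75088633] [0.20441424 2.37740097 8.5803622 ] [ 0.43460561 -0.40691226  0.1252446 ] 0.013264704350598166
```

View pics/wrist6.png

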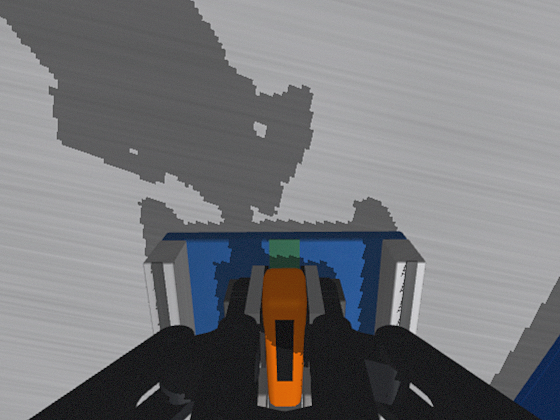

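Call:
{"fn": "drive_tool", "kwargs": {
  "steps": [
    {"x": 0.013,"y": 0,"z": 0.1,"yaw": 0,"jaw": -1},
    {"x": 0,"y": 0,"z": 0.1,"yaw": 0,"jaw": -1},
    {"x": 0,"y": 0,"z": 0.1,"yaw": 0,"jaw": -1},
    {"x": 0,"y": 0,"z": 0,"yaw": 0,"jaw": -1},
    {"x": 0,"y": 0,"z": 0,"yaw": 0,"jaw": -1}
  ]
}}

```text
t: 10.0
eef_pos: [0.4814, 0.1947, 0.0374]
ee_rot: [179.9, 0.3, -167.7]
contact_force: [-0.8, 1.4, 9.7]
finger_gap: 0.0134
```

```bash
python3 - <<'E'
from h import *
o=ctrl.get_obs();print(o['eef_pos'],o['ee_rot'],o['contact_force'],o['ft_torque'],o['finger_gap'])
E
```

```text
[0.4813987  0.19468733 0.03736709] [ 179.92503559    0.34092325 -167.74978347] [-0.82490805  1.40637323  9.66550252] [ 0.34534188 -0.22877737  0.08718505] 0.013366939320609677
```

Call:
{"fn": "drive_tool", "kwargs": {
  "steps": [
    {"x": 0,"y": 0,"z": -0.04,"yaw": 0,"jaw": -0.2},
    {"x": 0,"y": 0,"z": 0,"yaw": 0,"jaw": -0.2},
    {"x": 0,"y": 0,"z": 0,"yaw": 0,"jaw": -0.2},
    {"x": 0,"y": 0,"z": 0,"yaw": 0,"jaw": -0.2},
    {"x": 0,"y": 0,"z": -0.5,"yaw": 0,"jaw": -0.2},
    {"x": 0,"y": 0,"z": -0.8,"yaw": 0,"jaw": -0.2},
    {"x": 0,"y": 0,"z": -0.8,"yaw": 0,"jaw": -0.2},
    {"x": 0,"y": 0,"z": -0.8,"yaw": 0,"jaw": -0.2},
    {"x": 0,"y": 0,"z": -0.8,"yaw": 0,"jaw": -0.2},
    {"x": 0,"y": 0,"z": 0,"yaw": 0,"jaw": -0.2}
  ]
}}

```text
t: 11.0
eef_pos: [0.4816, 0.1942, 0.1891]
ee_rot: [180.0, 0.5, -167.8]
contact_force: [0.7, 0.3, 0.6]
finger_gap: 0.0342
```

```bash
python3 - <<'E'
from h import *
o=ctrl.get_obs();print(o['eef_pos'],o['contact_force'],o['ft_torque'],o['finger_gap'])
d=grab('wrist','wrist7');grab('side','side7')
hsv=cv2.cvtColor(d['pixels'],cv2.COLOR_RGB2HSV); H,S,V=[hsv[:,:,i].astype(int) for i in range(3)]
P,uv=pts(d,(H>3)&(H<20)&(S>150)&(V>60))
s=(abs(P[:,0]-.49)<.07)&(abs(P[:,1]-.2)<.04); P=P[s]
e=np.array([-np.cos(np.radians(12.65)),-np.sin(np.radians(12.65))])
t=(P[:,:2]-[.5317,.2055])@e; l=(P[:,:2]-[.5317,.2055])@np.array([-e[1],e[0]])
for a in np.arange(0,.09,.01):
    q=(t>=a)&(t<a+.01)
    if q.sum()>5: print(a.round(2),q.sum(),np.percentile(P[q,2],[50,90]).round(4),'lat',l[q].mean().round(4))
E
```

```text
[0.48157971 0.19420352 0.18910621] [0.70414796 0.32123153 0.58162113] [0.02867799 0.01463559 0.03910246] 0.034201475390238156
0.0 85 [0.0687 0.0695] lat -0.0006
0.01 206 [0.0697 0.0706] lat -0.0012
0.02 192 [0.0711 0.0722] lat -0.001
0.03 137 [0.0726 0.0737] lat -0.0002
0.04 142 [0.0738 0.0752] lat -0.0011
0.05 146 [0.0752 0.0763] lat -0.0013
0.06 171 [0.0769 0.0781] lat -0.0014
0.07 253 [0.0767 0.0783] lat -0.0011
```

View pics/wrist7.png

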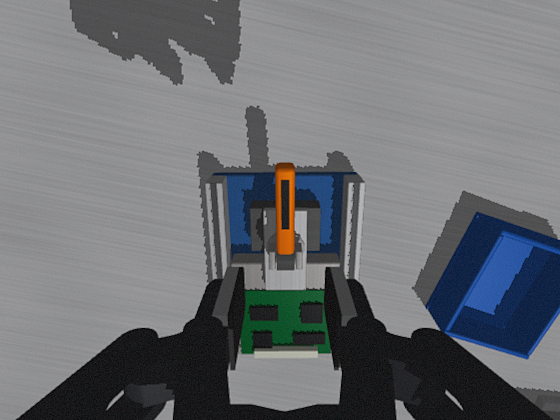

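View pics/side7.png

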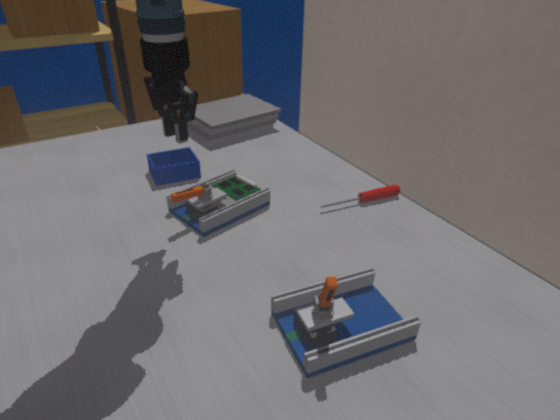

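The lever lies along the dock's -x over the green mark, from (285,255) to (285,165). Depth gives about 0.14 rad short of flat, so I'll press it down with shut fingers.

Call:
{"fn": "drive_tool", "kwargs": {
  "steps": [
    {"x": 0.26,"y": 0,"z": 0,"yaw": 0,"jaw": -1},
    {"x": 0,"y": 0,"z": 0,"yaw": 0,"jaw": -1},
    {"x": 0,"y": 0,"z": 0.6,"yaw": 0,"jaw": -1},
    {"x": 0,"y": 0,"z": 0.6,"yaw": 0,"jaw": -1},
    {"x": 0,"y": 0,"z": 0.6,"yaw": 0,"jaw": -1},
    {"x": 0,"y": 0,"z": 0.6,"yaw": 0,"jaw": -1},
    {"x": 0,"y": 0,"z": 0.3,"yaw": 0,"jaw": -1},
    {"x": 0,"y": 0,"z": 0.1,"yaw": 0,"jaw": -1},
    {"x": 0,"y": 0,"z": 0.1,"yaw": 0,"jaw": -1},
    {"x": 0,"y": 0,"z": 0.1,"yaw": 0,"jaw": -1},
    {"x": 0,"y": 0,"z": 0.1,"yaw": 0,"jaw": -1},
    {"x": 0,"y": 0,"z": 0,"yaw": 0,"jaw": -1}
  ]
}}

```text
t: 12.3
eef_pos: [0.468, 0.1913, 0.0634]
ee_rot: [180.0, 0.0, -167.8]
contact_force: [-10.4, -3.4, 25.1]
finger_gap: -0.0001
```

Call:
{"fn": "drive_tool", "kwargs": {
  "steps": [
    {"x": 0,"y": 0,"z": -0.2,"yaw": 0,"jaw": -1},
    {"x": 0,"y": 0,"z": -0.6,"yaw": 0,"jaw": -1},
    {"x": -0.3,"y": 0,"z": -0.8,"yaw": 0,"jaw": -1},
    {"x": -0.3,"y": 0,"z": -0.8,"yaw": 0,"jaw": -1},
    {"x": 0,"y": 0,"z": -0.8,"yaw": 0,"jaw": -1},
    {"x": 0,"y": 0,"z": 0,"yaw": 0,"jaw": -1},
    {"x": 0,"y": 0,"z": 0,"yaw": 0,"jaw": -1}
  ]
}}

```text
t: 13.0
eef_pos: [0.4934, 0.1967, 0.1901]
ee_rot: [180.0, 0.2, -167.8]
contact_force: [-0.0, -0.6, -1.0]
finger_gap: 0.0003
```

```bash
python3 - <<'E'
from h import *
o=ctrl.get_obs();print(o['eef_pos'],o['contact_force'],o['ft_torque'],o['finger_gap'])
d=grab('wrist','wrist8');grab('side','side8')
hsv=cv2.cvtColor(d['pixels'],cv2.COLOR_RGB2HSV); H,S,V=[hsv[:,:,i].astype(int) for i in range(3)]
P,uv=pts(d,(H>3)&(H<20)&(S>150)&(V>60))
s=(abs(P[:,0]-.49)<.07)&(abs(P[:,1]-.2)<.04); P=P[s]
e=np.array([-np.cos(np.radians(12.65)),-np.sin(np.radians(12.65))])
t=(P[:,:2]-[.5317,.2055])@e
q=(t<.074)&(P[:,2]>.06); print('slope',np.polyfit(t[q],P[q,2],1))
l=cv2.fitLine(P[P[:,2]>.06][:,:2].astype(np.float32),cv2.DIST_HUBER,0,.01,.01).ravel();print('dir',np.degrees(np.arctan2(l[1],l[0])))
a=grab('top','top8'); hsv=cv2.cvtColor(a['pixels'],cv2.COLOR_RGB2HSV); H,S,V=[hsv[:,:,i].astype(int) for i in range(3)]
for dd in (load('top0'),a):
    hs=cv2.cvtColor(dd['pixels'],cv2.COLOR_RGB2HSV).astype(int)
    m=(hs[:,:,0]>4)&(hs[:,:,0]<18)&(hs[:,:,1]>180)&(hs[:,:,2]>80); Q,w=pts(dd,m); r=(Q[:,1]<0)&(Q[:,2]>.128); print('spare tip',Q[r].mean(0).round(4))
E
```

```text
[0.49336145 0.19668287 0.19008917] [-0.00214247 -0.60887926 -0.95297646] [ 0.01483162 -0.00063512 -0.03376573] 0.000271208051014553
slope [-0.0042854   0.06725714]
dir 12.644993
spare tip [ 0.5327 -0.207   0.1333]
spare tip [ 0.5327 -0.207   0.1334]
```

View pics/wrist8.png

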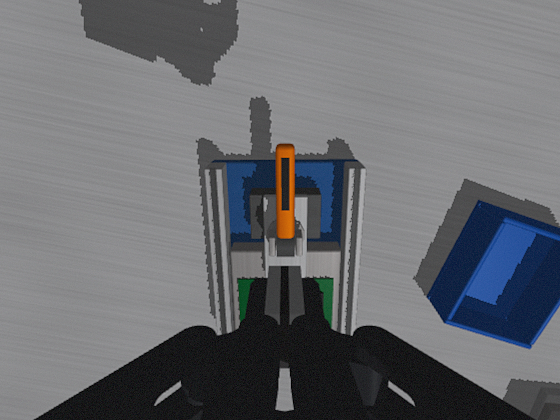

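The lever is now flat (slope -0.004) and points along 12.64°, against 12.65° for the dock. It spans (286,145) to (286,238), over the mark. The spare tip hasn't moved and the gripper is clear, so I'll hand it in.

```bash
python3 -c "
from bench import ctrl
print(ctrl.job_done())"
```

```text
the job is handed in; nothing more can be done
None
```

The module dock's lever bolt is screwed in snug and its lever is folded flat over the green mark. I handed the job in at about 13 s of the 48 s allowed; no verdict is reported.

**What I did:** I gripped the upright lever and turned it about 58° clockwise to the hard stop, where the moment on the tool rose to 0.76 N m. I then folded the lever down with a light grip. The first check after releasing it showed it about 0.14 rad short of flat, so I pressed it down with shut fingers at about 25 N.

**Last checks:**
- **Lever:** its slope is -0.004 rad, so it is flat. It points along 12.64°, against 12.65° for the dock, so the bolt is within about a degree of snug.
- **Empty dock:** its lever tip measures the same as at the start, to within 0.1 mm.
- **Gripper:** it is clear of everything, with only sensor noise on the force reading.

My first two move calls were refused because the rows left out some fields; nothing moved and no time was lost on them.

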